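# Refit the burner knob and turn the gas off

## Robot

A 6-joint arm with a two-finger parallel gripper is mounted at the origin on the work surface. World frame = base frame: x ahead of the robot, y to its left, z up, the work surface at z = 0. Lengths are in m, angles in rad, forces in N, time in s.
With the tool pointing down it reaches from about 0.15 to 0.775 m from the base axis. Payload 6.1 kg.
Tool frame: the origin (TCP) lies at the very end of the fingers, on their centre line; the grasp point (between the pads) lies 19 mm behind it; z points along the fingers, x is the direction in which the jaws open and shut, and the axes are right-handed (so a half turn about z gives the same grasp; the last joint's range is limited). The gripper opens to 85 mm and grips with 20 to 120 N. Pads are 22 mm wide; open, the fingers measure 114 mm over their backs; the gripper's body (76 mm by 85 mm) begins 54 mm behind the grasp point. The pads swing forward as they close: fully open they stand 13 mm farther back than shut.
Start: joints at [-1.228, 0.126, -0.04, 1.405, 0, 1.571], TCP at [0.176, -0.494, 0.231] pointing down, gripper open.
Joint ranges: [-2.72, 2.72], [-0.95, 1.95], [-1.27, 1.35], [-1.78, 2.02], [-1.46, 1.47], [-3.14, 3.14]. Speed limits (rad/s): [2.39, 2.39, 3.01, 3.14, 3.14, 3.14].

## Interface

Orientations are given as a 3x3 rotation matrix whose columns are the frame's x, y, z axes.
In Python, from rig import ctrl, eyes, ticket gives the robot as it stands.
- The arm moves only by the tool arm_command, never from a script. Its argument "series" is a list that holds one entry, the list of rows, each a list of 7 numbers: the shift along the tool's x, y, z in m, then the turn, a rotation vector about the tool's x, y, z in rad, then the opening, from 0 (shut) to 1 (fully open). A call has 1 to 8 rows; each row shifts and turns the commanded pose from where the row before left it, along the tool's axes as they then stand; what a row does not reach is not made up. A row lasts 1/12 s, in which the tool goes at most 41.7 mm and 7.16 degrees, less where a joint would pass 70% of its speed; a pose out of reach is approached as far as the arm can. A call with a gripper value outside its range is refused whole. The fingers move at their own pace and stop on an object; "force" is the grip in N (left out, the last holds). Time passes only in rows, so rows that do not move let the fingers close. It gives the time, the measured TCP pose, the force and the opening at its end, in the units of the state.
- ctrl.sense(): the state, without advancing time (a new reading comes with each control period).
- eyes.get_image(name): name is "scene" or "top" or "wrist"; returns a dict with "image" (420x560x3 uint8, red, green, blue), "range_z" (420x560 float32, m along the optical axis (not along the pixel's ray), 0 where there is no reading), "mtx" (3x3 intrinsics, pixels), "D" ([k1, k2, p1, p2, k3] as OpenCV has them; the pictures are not rectified), "eye" and "rotation" of the camera in the world; the wrist camera has in their place "mount" (4x4, takes a point from camera to tool coordinates, whose origin is the TCP and whose axes are the tool frame's). Camera axes: x right, y down, z forward; pixel columns grow to the right and rows downward; lengths in m; the calibration is good to about 2 mm. A picture is of the moment at which its call begins: read the wrist's pose just before it.
- ticket.sign_off(): hands the job in, once; it reports no verdict.
The state is a dict: "time": time; "joint_pos": joint angles; "joint_velocities": joint speeds; "tau": joint torques, N m; "tool_pos": TCP position; "orientation": TCP orientation; "wrist_force": force on the tool from outside, world axes, zero at the start; "torque": the same for the moment, N m; "finger_gap": opening from 0.0 (shut) to 1.0 (fully open).
Only numpy, scipy, OpenCV 4.12 (cv2) and the standard library are available. Lean on these libraries where they do the work, as an engineer would, in place of code of your own. Each camera call takes 0.05 s, during which the arm holds its last target.

## Task

The loose black control knob has come off the sugar-melting stove and its valve was left part open. Put the knob back on the bare brass spindle - feel for the turn at which its flat bore lets the flat of the shaft in - press it gently straight down until it snaps fully home, then turn it clockwise so that its red pointer end points at the red dot (off). Leave the other knob and everything else on the stall alone, and let go.

Things in the scene. Friction and masses are not known exactly. Their poses are not given: they have to be found in the camera images.
- knob_center (a point): centre of the loose black knob, 18 mm above its underside; stands right way up. Round skirt 52 mm across, 8 mm high; through it a grip bar 48 mm long (knob x), 26 mm wide (knob y), top 36 mm above the underside: grip it across the 26 mm, above the skirt, which juts 13 mm past the bar's long sides. About 70 g. z up; x along the bar, red pointer end (and white stripe) at -x.
- knob_bore (a point): centre of the mouth of the knob's bore, in its underside on its axis; axes as knob_center. Blind D-shaped bore, 27 mm deep: round part radius 7.7 mm, flat 1.6 mm from the axis on the -x (pointer) side; the lowest 4 mm are a lip, above it a snap groove.
- spindle_foot (a point): on the axis of the stove's bare upright spindle, at the top of its 28 mm wide foot flange, 54 mm above the table; fixed to the stove, z up, x as the stove's. Fully home, the knob's underside rests on the flange, so knob_center is 18 mm above this point. Two spring catches resist over the last 9 mm with about 8 to 15 N until the knob snaps down. Over 50 N of knob on stove (grinding and wedging count) damages the valve.
- spindle_tip (a point): fixed point on the axis at the spindle's top end, 24 mm above spindle_foot; axes as the stove's, so the spindle's turn is NOT measured. Brass D-shaft: radius 7 mm, flat 1 mm from the axis, top 3 mm tapered by 0.8 mm (flat 0.3 mm). At first the flat faces 0.4 to 1.6 rad counter-clockwise (from above) of the OFF dot; the pointer must face the same way within about 0.1 rad, or the knob stands on this end.
- off_dot (a point): the red OFF dot on the deck, 41 mm from the spindle's axis in the stove's -x direction. The spindle is a rotary valve: friction about 0.06 N m, turning clockwise to a stop 0.12 rad beyond OFF. Once fitted, the knob turns it, with about 0.1 rad of play each way.
- stove: the steel stove, 340 (x) by 260 (y) mm, fixed to the table; origin at its underside centre, z up, front (control deck, 50 mm high) towards -x. The bare spindle is at x -110, y -60 mm and a second, already fitted knob at x -110, y +60 mm (top 90 mm above the table). The burner and its pan supports, up to 88 mm high, stand at x +60 mm.
- fitted_knob (a joint): turn of the second knob, already on the stove (rad; 0 = off); leave it at 0.
- tin_mid (a point): amber jar with white cap, 60 mm across, 62 mm high; its centre. Bystander.
- bottle_mid (a point): clear bottle with red cap, 60 mm across, 170 mm high; its centre. Bystander.
- sweet_box_mid (a point): clear open box of white sweets, 160 by 120 by 40 mm; its centre. Bystander.
- bowl_mid (a point): steel bowl, 120 mm across, 50 mm high; its centre. Bystander.
- spatula_mid (a point): spatula lying on the table; its middle, 10 mm up. Bystander.
Things that resemble listed ones, but are neither listed nor needed, are in the scene too. Of the things that look like the part that bears knob_center, take the one that is farthest from the robot's base at the start.

How it is judged:
By the outcome, as a careful person would: the job done as asked, in the order asked, and still so for the second after the job is handed in, with the robot touching nothing.
It also fails if it takes over 72 s, if anything falls off the work surface, if the arm or the gripper's body presses on something with over 40 N, if the wrist force passes 120 N, or if a joint passes its speed limit or range.

## Working session

There is one attempt and no reset: what is moved stays moved. The work goes in short steps, Python scripts to look and compute and a tool call to move; the robot and the scene stay as the last step left them, time stands still between calls to the robot, and variables do not carry over. Pictures are saved under pics/ and viewed, and the job is handed in when it is done.

Besides the shell and the picture viewer there is one more tool, called by a JSON object that holds its "name" and its "arguments", one argument or row to a line. arm_command: Moves the arm, as the interface text tells. Its arguments: {"type":"object","properties":{"series":{"type":"array"},"force":{"type":"number"}},"required":["series"]}

```bash
ls; mkdir -p pics; python3 - <<'E'
from rig import ctrl, eyes, ticket
import cv2,pickle
s=ctrl.sense(); print(s)
for n in ["scene","top","wrist"]:
    d=eyes.get_image(n); cv2.imwrite(f"pics/{n}0.png",d["image"][:,:,::-1]); pickle.dump((s,d),open(f"{n}0.pkl","wb"))
    print(n,d["mtx"].tolist(),d["D"],d.get("eye"),d.get("rotation"),d.get("mount"))
E
```

```text
pics
{'time': 0.0, 'joint_pos': array([-1.22802387e+00,  1.26372930e-01, -4.05979842e-02,  1.40537994e+00,
        4.19873869e-06,  1.57081634e+00]), 'joint_velocities': array([ 5.71378841e-04, -5.30982262e-04, -9.24451939e-04, -9.53568002e-04,
       -4.09993235e-07, -2.15082207e-04]), 'tau': array([ 2.03618081e-03, -4.35910571e+01,  3.52927566e+01,  1.70872745e-02,
        2.78008765e-04,  1.23108154e-05]), 'tool_pos': array([ 0.17632051, -0.494086  ,  0.23053675]), 'orientation': array([[ 3.36080305e-01, -9.41833191e-01, -5.18522140e-04],
       [-9.41832051e-01, -3.36080705e-01,  1.46550807e-03],
       [-1.55452943e-03, -4.16762977e-06, -9.99998792e-01]]), 'wrist_force': array([0.44463633, 0.13795517, 0.69865261]), 'torque': array([ 0.02460804, -0.0219202 ,  0.03691341]), 'finger_gap': 0.9981436495355454}
scene [[439.07026662334744, 0.0, 275.95424347172167], [0.0, 439.07026662334744, 210.64117065694595], [0.0, 0.0, 1.0]] [-0.11315045  0.          0.          0.          0.        ] [1.07015134 0.43605271 1.17362673] [[-0.59267279  0.68504348 -0.42362058]
 [ 0.80543487  0.50648364 -0.30781323]
 [ 0.00369145 -0.52363132 -0.85193698]] None
top [[444.12128201442465, 0.0, 275.32903220066606], [0.0, 444.12128201442465, 213.1190683465269], [0.0, 0.0, 1.0]] [-0.02156933  0.          0.          0.          0.        ] [0.35773601 0.03375553 1.24816421] [[ 0.02619033 -0.98995457  0.13893889]
 [-0.99948873 -0.02848161 -0.01452837]
 [ 0.01833963 -0.13848735 -0.99019438]] None
wrist [[308.8775771925772, 0.0, 279.1578493559918], [0.0, 308.8775771925772, 205.70504612692633], [0.0, 0.0, 1.0]] [-0.0215589  0.         0.         0.         0.       ] None None [[ 9.99999454e-01 -1.02912827e-03 -1.79601406e-04 -8.92496534e-05]
 [ 1.04039993e-03  9.65521029e-01  2.60322993e-01 -6.52517855e-02]
 [-9.44968173e-05 -2.60323038e-01  9.65521573e-01 -1.41755139e-01]
 [ 0.00000000e+00  0.00000000e+00  0.00000000e+00  1.00000000e+00]]
```

View pics/scene0.png

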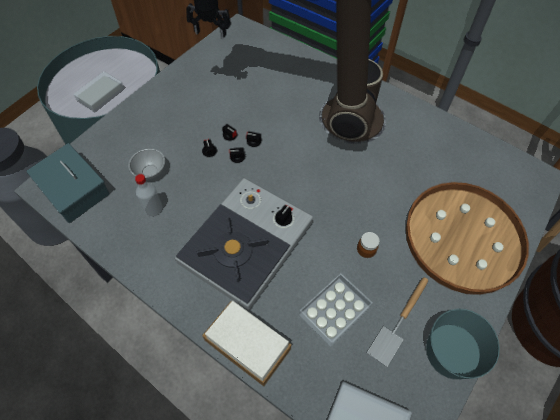

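View pics/top0.png

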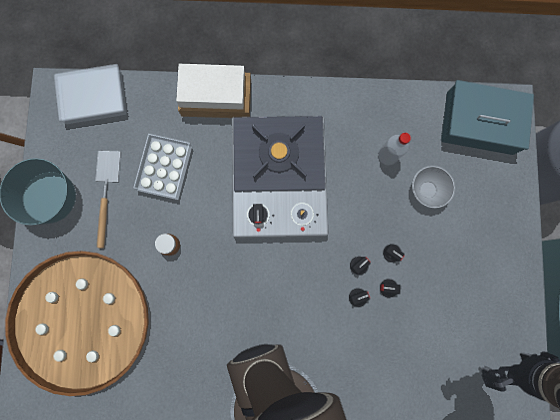

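View pics/wrist0.png

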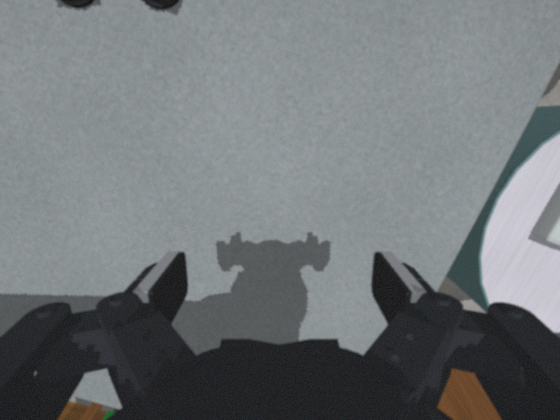

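```bash
cat > h.py <<'E'
import numpy as np,cv2,pickle
def P(d,u,v,s=None,z=None,r=None):
    K=np.array(d["mtx"]);D=np.array(d["D"])
    p=cv2.undistortPoints(np.array([[[u,v]]],float),K,D)[0,0]
    ray=np.array([p[0],p[1],1.])
    if d.get("mount") is not None:
        T=np.eye(4);T[:3,:3]=s["orientation"];T[:3,3]=s["tool_pos"];M=T@np.array(d["mount"]);R=M[:3,:3];e=M[:3,3]
    else: R=np.array(d["rotation"]);e=np.array(d["eye"])
    if z is None:
        if r is None: r=d["range_z"][int(round(v)),int(round(u))]
        return e+R@ray*r
    w=R@ray; return e+w*(z-e[2])/w[2]
def crop(im,x0,y0,x1,y1,f,name):
    c=im[y0:y1,x0:x1,::-1]; cv2.imwrite(name,cv2.resize(c,None,fx=f,fy=f,interpolation=cv2.INTER_CUBIC))
E
python3 - <<'E'
from h import *
s,d=pickle.load(open("top0.pkl","rb"))
for u,v in [(360,265),(394,253),(359,297),(390,288)]:
    for z in (0.036,):
        p=P(d,u,v,z=z); print(u,v,p,np.hypot(p[0],p[1]), P(d,u,v))
crop(d["image"],335,235,415,310,9,"pics/topc.png")
crop(d["image"],225,180,335,245,7,"pics/tops.png")
s,d=pickle.load(open("scene0.pkl","rb"))
crop(d["image"],195,115,270,170,10,"pics/scc.png")
E
```

```text
360 265 [ 0.39178282 -0.21839286  0.036     ] 0.44854121065021224 [ 0.39186484 -0.21900034  0.03307965]
394 253 [ 0.42686495 -0.31202851  0.036     ] 0.5287489782809778 [ 0.42686027 -0.31200507  0.03608218]
359 297 [ 0.3058238  -0.21576248  0.036     ] 0.37427482375732546 [ 0.30590783 -0.21535857  0.03796217]
390 288 [ 0.33185457 -0.30019695  0.036     ] 0.4474881667275598 [ 0.33194928 -0.29897481  0.04043606]
```

View pics/topc.png

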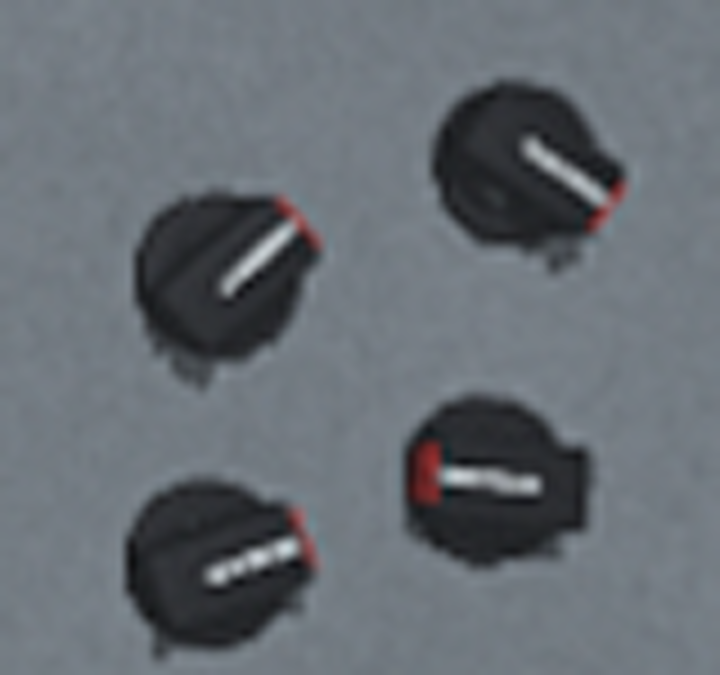

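View pics/tops.png

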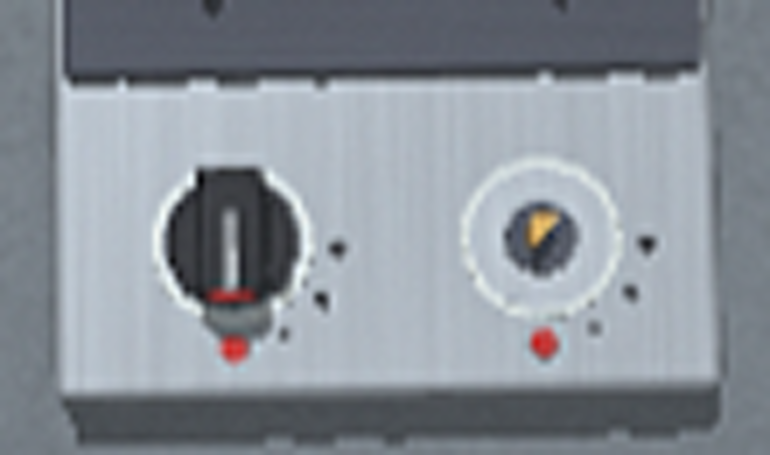

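View pics/scc.png

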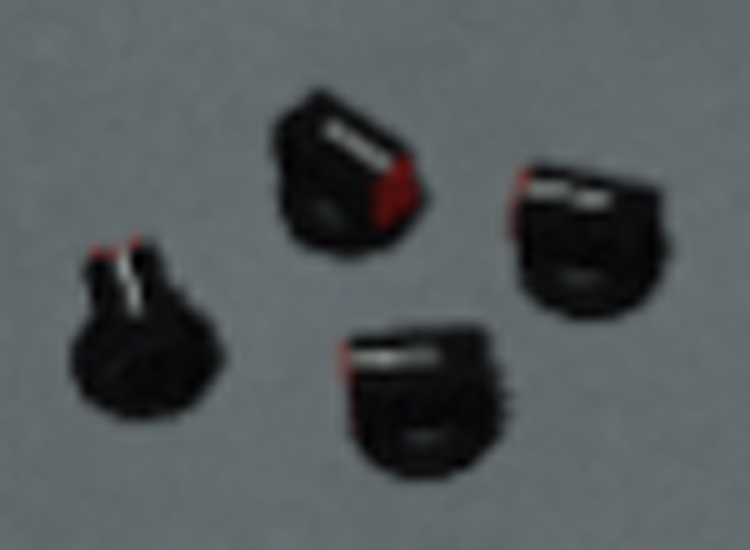

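The candidates for the loose knob in the top view are (360,265), (394,253), (359,297) and (390,288), at 0.449, 0.529, 0.374 and 0.447 m from the base. The one at (394,253) is farthest, so it's the target. In the enlarged crop its pointer (red end plus white stripe) points lower right. I'll hover over it for a close look.

{"name": "arm_command", "arguments": {
  "series": [
    [[-0.0108,-0.0368,0.003,0,0,0,0.7],[-0.0108,-0.0368,0.003,0,0,0,0.7],[-0.0108,-0.0368,0.003,0,0,0,0.7],[-0.0108,-0.0368,0.003,0,0,0,0.7],[-0.0108,-0.0368,0.003,0,0,0,0.7],[-0.0108,-0.0368,0.003,0,0,0,0.7],[-0.0108,-0.0368,0.003,0,0,0,0.7],[-0.0108,-0.0368,0.003,0,0,0,0.7]]
  ]
}}

```text
time: 0.82
tool_pos: [0.4259, -0.3126, 0.207]
orientation: [[0.336, -0.942, -0.0], [-0.942, -0.336, 0.0], [-0.0, 0.0, -1.0]]
wrist_force: [0.6, -1.8, -0.7]
finger_gap: 0.698
```

{"name": "arm_command", "arguments": {
  "series": [
    [[0,0,0,0,0,-0.12,0.7],[0,0,0,0,0,-0.12,0.7],[0,0,0,0,0,-0.12,0.7],[0,0,0,0,0,-0.12,0.7],[0,0,0,0,0,-0.12,0.7],[0,0,0,0,0,-0.12,0.7],[0,0,0,0,0,-0.12,0.7],[0,0,0,0,0,-0.12,0.7]]
  ]
}}

```text
time: 1.48
tool_pos: [0.4245, -0.314, 0.2069]
orientation: [[0.966, -0.259, -0.001], [-0.259, -0.966, 0.0], [-0.001, -0.0, -1.0]]
wrist_force: [0.2, -0.1, 0.2]
finger_gap: 0.701
```

{"name": "arm_command", "arguments": {
  "series": [
    [[0,0,0,0,0,-0.12,0.7],[0,0,0,0,0,-0.12,0.7],[0,0,0,0,0,-0.12,0.7],[0,0,0,0,0,-0.12,0.7],[0,0,0,0,0,-0.12,0.7],[0,0,0,0,0,-0.12,0.7],[0,0,0,0,0,-0.12,0.7],[0,0,0,0,0,-0.12,0.7]]
  ]
}}

```text
time: 2.15
tool_pos: [0.4245, -0.314, 0.207]
orientation: [[0.766, 0.643, -0.001], [0.643, -0.766, 0.0], [-0.0, -0.001, -1.0]]
wrist_force: [-0.4, -0.3, -0.3]
finger_gap: 0.699
```

{"name": "arm_command", "arguments": {
  "series": [
    [[0,0,0,0,0,-0.12,0.7],[0,0,0,0,0,-0.12,0.7],[0,0,0,0,0,-0.12,0.7],[0,0,0,0,0,-0.12,0.7],[0,0,0,0,0,-0.12,0.7],[0,0,0,0,0,-0.12,0.7],[0,0,0,0,0,-0.12,0.7],[0,0,0,0,0,-0.12,0.7]]
  ]
}}

```text
time: 2.82
tool_pos: [0.4245, -0.314, 0.2069]
orientation: [[-0.087, 0.996, -0.001], [0.996, 0.087, 0.0], [0.001, -0.001, -1.0]]
wrist_force: [-1.1, 0.4, -0.5]
finger_gap: 0.7
```

{"name": "arm_command", "arguments": {
  "series": [
    [[0,0,0,0,0,-0.12,0.7],[0,0,0,0,0,-0.12,0.7],[0,0,0,0,0,-0.12,0.7],[0,0,0,0,0,-0.12,0.7],[0,0,0,0,0,-0.12,0.7],[0,0,0,0,0,-0.12,0.7],[0,0,0,0,0,-0.12,0.7],[0,0,0,0,0,0,0.7]]
  ]
}}

```text
time: 3.48
tool_pos: [0.4246, -0.314, 0.207]
orientation: [[-0.798, 0.602, -0.001], [0.602, 0.798, 0.0], [0.001, -0.0, -1.0]]
wrist_force: [-0.5, 0.1, -0.1]
finger_gap: 0.697
```

```bash
cat > snap.py <<'E'
import sys
from rig import ctrl,eyes
from h import *
n,cam=sys.argv[1],sys.argv[2]
s=ctrl.sense(); d=eyes.get_image(cam); pickle.dump((s,d),open(n+".pkl","wb"))
cv2.imwrite(f"pics/{n}.png",d["image"][:,:,::-1])
np.set_printoptions(precision=4,suppress=True)
print(s["time"],s["tool_pos"],s["joint_pos"],"ang",np.arctan2(s["orientation"][1,0],s["orientation"][0,0]),s["orientation"][:,2],s["wrist_force"],s["finger_gap"])
E
python3 snap.py w1 wrist
```

```text
3.4833 [ 0.4246 -0.314   0.207 ] [-0.6368  0.1329 -0.0845  1.354  -0.     -1.561 ] ang 2.4949803066976486 [-0.0005  0.0004 -1.    ] [-0.4588  0.1419 -0.1087] 0.6965829229274838
```

View pics/w1.png

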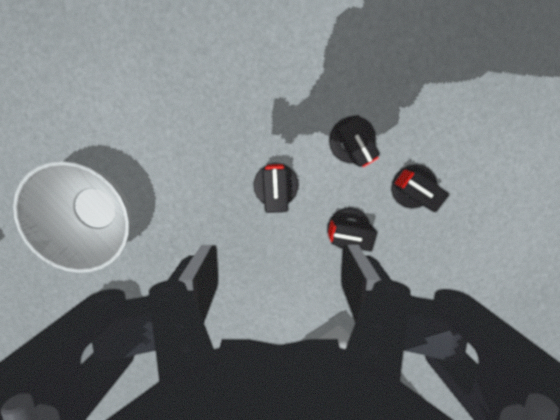

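```bash
cat > knob.py <<'E'
import sys
from h import *
np.set_printoptions(precision=4,suppress=True)
def cloud(s,d,x0,y0,x1,y1):
    K=np.array(d["mtx"]);D=np.array(d["D"])
    vv,uu=np.mgrid[y0:y1,x0:x1]; pix=np.stack([uu.ravel(),vv.ravel()],1).astype(float)
    n=cv2.undistortPoints(pix[:,None],K,D)[:,0]; r=d["range_z"][y0:y1,x0:x1].ravel()
    c=np.c_[n*r[:,None],r]
    if d.get("mount") is not None:
        T=np.eye(4);T[:3,:3]=s["orientation"];T[:3,3]=s["tool_pos"];M=T@np.array(d["mount"]);R=M[:3,:3];e=M[:3,3]
    else: R=np.array(d["rotation"]);e=np.array(d["eye"])
    return e+c@R.T, d["image"][y0:y1,x0:x1].reshape(-1,3).astype(int),pix
E
python3 - <<'E'
from knob import *
s,d=pickle.load(open("w1.pkl","rb"))
p,c,pix=cloud(s,d,245,150,310,220)
print("table z",np.median(p[:,2]))
a=s["orientation"][:2,:2]
m=p[:,2]>0.029; q=p[m]; print(m.sum(),np.percentile(q[:,2],[5,50,95]))
r=cv2.minAreaRect((q[:,:2]*1000).astype(np.float32)); print("top rect mm",r)
m2=(p[:,2]>0.004); print("all circ",cv2.minEnclosingCircle((p[m2][:,:2]*1000).astype(np.float32)))
m3=(p[:,2]>0.005)&(p[:,2]<0.012);print(m3.sum(), cv2.minEnclosingCircle((p[m3][:,:2]*1000).astype(np.float32)))
red=m&(c[:,0]>120)&(c[:,1]<70); w=m&(c.min(1)>150)
print("red",p[red].mean(0),red.sum(),"white",p[w].mean(0),w.sum())
v=p[red].mean(0)-p[w].mean(0); print("dir",np.arctan2(v[1],v[0]))
vx,vy,_,_=cv2.fitLine(p[w][:,:2].astype(np.float32),cv2.DIST_L2,0,.001,.001).ravel();print("stripe",np.arctan2(vy,vx))
crop(d["image"],235,140,325,225,8,"pics/w1c.png")
E
```

```text
table z -0.0002739058331066302
1149 [0.0331 0.0349 0.0364]
top rect mm ((416.3096923828125, -332.26092529296875), (91.32483673095703, 25.970983505249023), 55.704471588134766)
all circ ((415.88165283203125, -332.0746154785156), 45.9984130859375)
553 ((428.2359924316406, -314.56982421875), 25.759492874145508)
red [ 0.4151 -0.3344  0.0332] 49 white [ 0.4211 -0.3247  0.0622] 141
dir -2.1292234480767878
stripe 0.87736064
```

View pics/w1c.png

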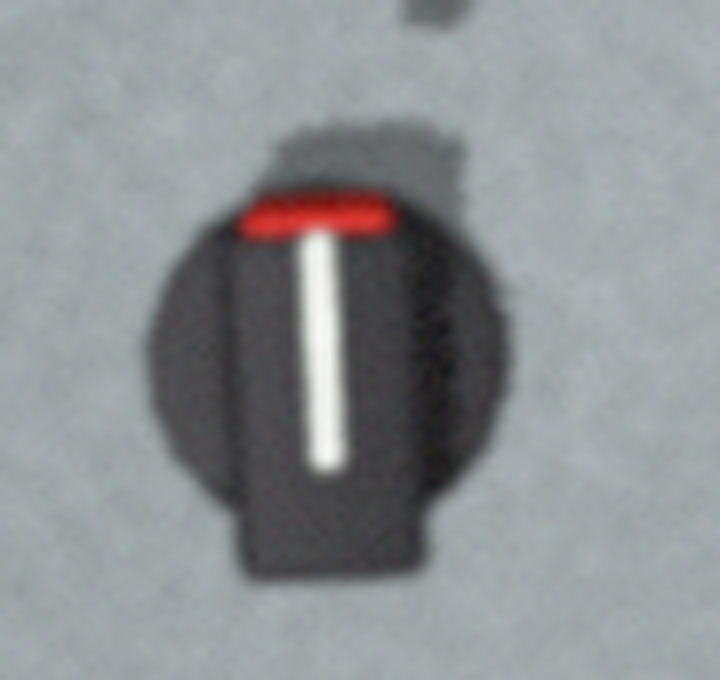

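```bash
python3 - <<'E'
from knob import *
s,d=pickle.load(open("w1.pkl","rb"))
f=lambda x,y,z=.036:P(d,235+x/8-.5+.06,140+y/8-.5+.06,s,z=z)
A={k:f(*v) for k,v in dict(st=(317,232),sb=(328,470),lt=(238,215),lb=(247,575),rt=(393,210),rb=(427,570)).items()}
for k in A: print(k,A[k])
for a,b in (("st","sb"),("lt","lb"),("rt","rb")):
    v=A[a]-A[b]; print(a,np.arctan2(v[1],v[0]),np.linalg.norm(v))
print("top centre",(A["lt"]+A["lb"]+A["rt"]+A["rb"])/4)
L=f(148,350,.004);R=f(510,350,.004);print("skirt",L,R,(L+R)/2,np.linalg.norm(L-R))
# in tool frame
p,c,pix=cloud(s,d,245,150,310,220)
m=(p[:,2]>0.033)&(p[:,2]<.039)&(c.max(1)<90); 
q=p[m][:,:2]; r=cv2.minAreaRect((q*1000).astype(np.float32)); print(r)
E
```

```text
st [ 0.4155 -0.3336  0.036 ]
sb [ 0.4333 -0.308   0.036 ]
lt [ 0.4222 -0.3414  0.036 ]
lb [ 0.4504 -0.3032  0.036 ]
rt [ 0.4062 -0.33    0.036 ]
rb [ 0.4311 -0.2894  0.036 ]
st -2.176503362555437 0.031104095087467167
lt -2.2057651632310376 0.047457484377215496
rt -2.1206460933631863 0.0476349228890162
top centre [ 0.4275 -0.316   0.036 ]
skirt [ 0.4479 -0.3314  0.004 ] [ 0.407  -0.3004  0.004 ] [ 0.4275 -0.3159  0.004 ] 0.05128939963308602
((428.3889465332031, -314.5209045410156), (45.734153747558594, 25.681528091430664), 55.717071533203125)
```

{"name": "arm_command", "arguments": {
  "series": [
    [[-0.0034,0.0007,0.023,0,0,-0.047,0.6],[0,0,0.023,0,0,0,0.6],[0,0,0.023,0,0,0,0.6],[0,0,0.023,0,0,0,0.6],[0,0,0.023,0,0,0,0.6],[0,0,0.023,0,0,0,0.6],[0,0,0.023,0,0,0,0.6],[0,0,0.02,0,0,0,0.6]]
  ]
}}

```text
time: 4.2
tool_pos: [0.4273, -0.3153, 0.0247]
orientation: [[-0.822, 0.57, -0.001], [0.57, 0.822, 0.001], [0.001, 0.0, -1.0]]
wrist_force: [-0.5, 0.2, 0.5]
finger_gap: 0.599
```

```bash
python3 snap.py w2 wrist
```

```text
4.2 [ 0.4273 -0.3153  0.0247] [-0.6356  0.2203 -0.3907  0.9608 -0.     -1.5999] ang 2.5351259205701315 [-0.0008  0.0006 -1.    ] [-0.4659  0.1626  0.5166] 0.599080435308519
```

View pics/w2.png

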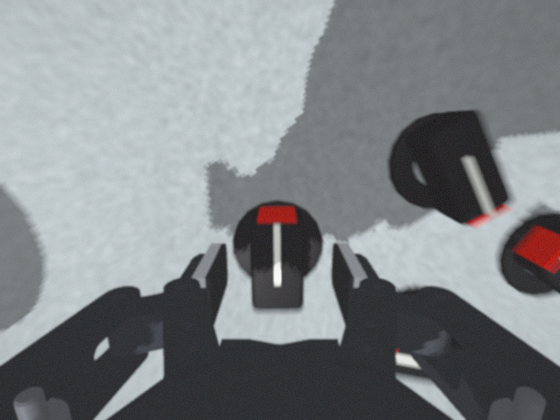

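The knob (bar at about (277,260)) sits centred between the fingers (225 and 335), with its red end toward the top of the image. Next I lower and close.

{"name": "arm_command", "arguments": {
  "series": [
    [[0,0,0.012,0,0,0,0.6],[0,0,0,0,0,0,0.15],[0,0,0,0,0,0,0.0],[0,0,0,0,0,0,0.0],[0,0,0,0,0,0,0.0],[0,0,0,0,0,0,0.0]]
  ],
  "force": 40
}}

```text
time: 4.75
tool_pos: [0.4283, -0.3159, 0.0152]
orientation: [[-0.824, 0.567, 0.001], [0.567, 0.824, -0.001], [-0.001, -0.0, -1.0]]
wrist_force: [-0.1, -0.6, -1.1]
finger_gap: 0.295
```

```bash
python3 snap.py w3 wrist
```

```text
4.75 [ 0.4283 -0.3159  0.0152] [-0.6356  0.2284 -0.4032  0.9378 -0.     -1.6033] ang 2.538570267426506 [ 0.0011 -0.0008 -1.    ] [-0.0822 -0.5856 -1.0907] 0.2946338540208339
```

View pics/w3.png

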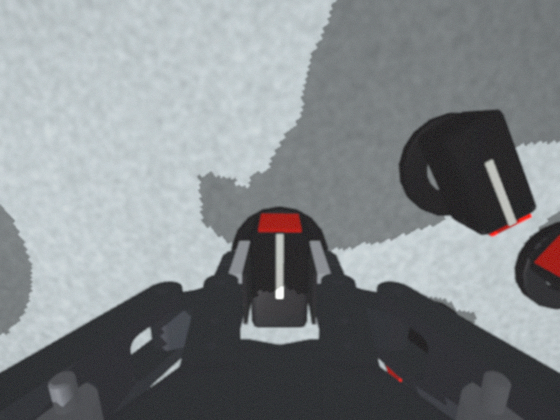

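```bash
python3 - <<'E'
from knob import *
for n,pts in (("top0",dict(off=(302.7,228.9,.050),fdot=(258.4,229.6,.05),spin=(302.1,213.9,.078),ring=(302.2,214,.05))),):
    s,d=pickle.load(open(n+".pkl","rb"))
    for k,(u,v,z) in pts.items(): print(n,k,P(d,u,v,z=z))
    p,c,pix=cloud(s,d,225,110,335,245)
    m=(p[:,2]>.042)&(p[:,2]<.095)
    r=cv2.minAreaRect((p[m][:,:2]*1000).astype(np.float32));print(r)
E
```

```text
top0 off [ 0.4848 -0.0592  0.05  ]
top0 fdot [0.4795 0.0608 0.05  ]
top0 spin [ 0.5219 -0.0548  0.078 ]
top0 ring [ 0.5255 -0.0571  0.05  ]
((642.2965087890625, 17.968109130859375), (361.15252685546875, 277.96441650390625), 2.810523509979248)
```

{"name": "arm_command", "arguments": {
  "series": [
    [[0,0,-0.02,0,0,0,0],[0,0,-0.035,0,0,0,0],[0,0,-0.038,0,0,0,0],[0,0,-0.03,0,0,0,0],[0.0067,0.0333,0,0,0,0,0],[0.0067,0.0333,0,0,0,0,0],[0.0067,0.0333,0,0,0,0,0],[0.0067,0.0333,0,0,0,0,0]]
  ]
}}

```text
time: 5.47
tool_pos: [0.4817, -0.1896, 0.1381]
orientation: [[-0.823, 0.568, 0.001], [0.568, 0.823, -0.0], [-0.001, 0.0, -1.0]]
wrist_force: [0.3, -1.9, -1.1]
finger_gap: 0.297
```

{"name": "arm_command", "arguments": {
  "series": [
    [[0.0067,0.0333,0,0,0,0,0],[0.0067,0.0333,0,0,0,0,0],[0.0067,0.0333,0,0,0,0,0],[0.0067,0.0333,0,0,0,0,0],[0.0067,0.0333,0,0,0,0,0],[0.0067,0.0333,0,0,0,0,0],[0,0,0.01,0,0,0,0],[0,0,0.0,0,0,0,0]]
  ]
}}

```text
time: 6.13
tool_pos: [0.5611, -0.0017, 0.1259]
orientation: [[-0.826, 0.564, -0.002], [0.564, 0.826, -0.0], [0.001, -0.001, -1.0]]
wrist_force: [-1.1, -0.9, -1.8]
finger_gap: 0.296
```

```bash
python3 snap.py w4 wrist
```

```text
6.1333 [ 0.5611 -0.0017  0.1259] [-0.003   0.2146 -0.1648  1.1933 -0.0001 -0.9743] ang 2.542100819620417 [-0.0018 -0.0001 -1.    ] [-1.0573 -0.8549 -1.778 ] 0.2958117164924795
```

View pics/w4.png

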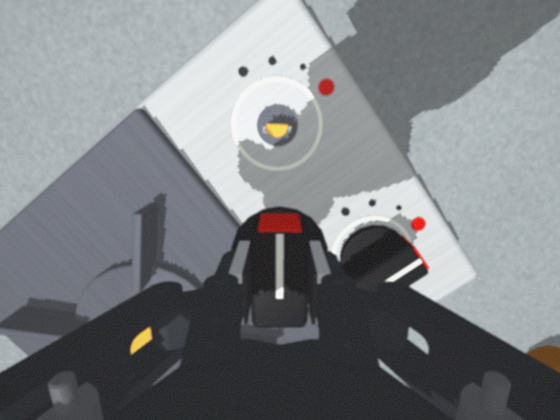

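```bash
python3 - <<'E'
from knob import *
s,d=pickle.load(open("w4.pkl","rb"))
crop(d["image"],225,70,345,170,6,"pics/w4c.png")
crop(d["image"],252,98,302,150,14,"pics/w4d.png")
E
```

```text
(no output)
```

View pics/w4c.png

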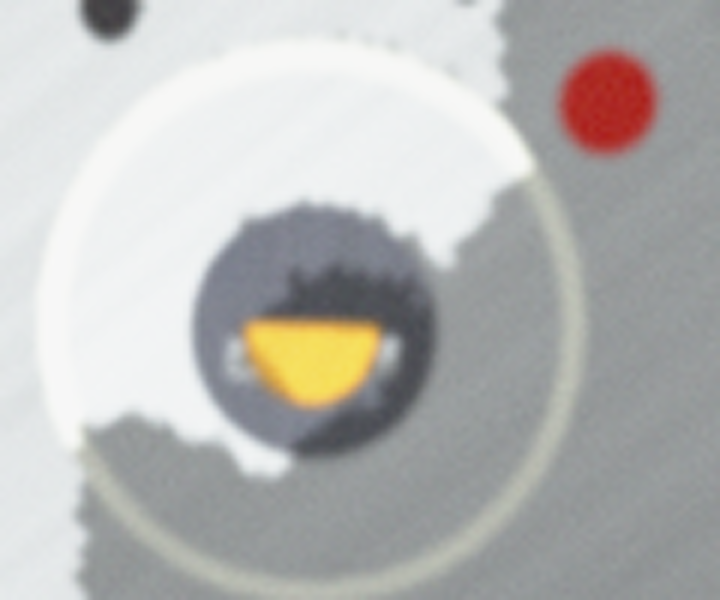

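View pics/w4d.png

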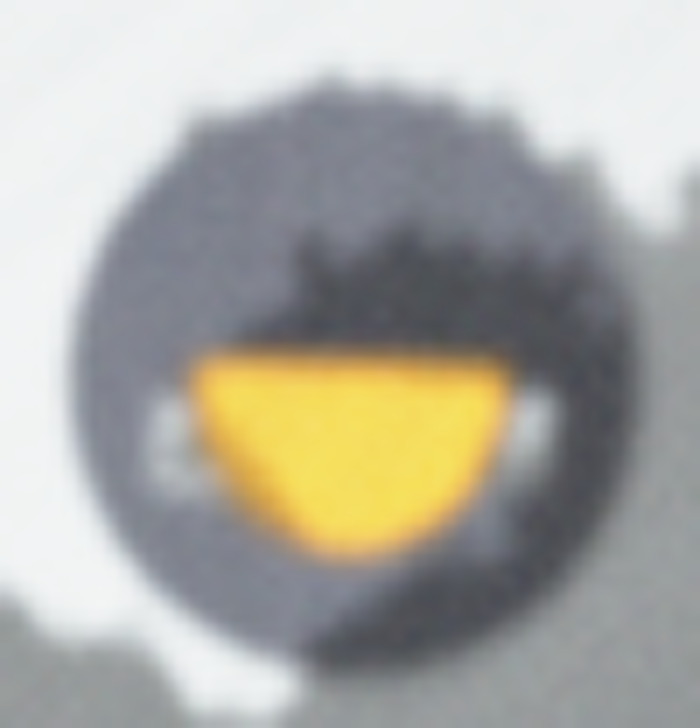

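```bash
cat > sp.py <<'E'
from knob import *
from scipy.optimize import least_squares
def circ(q):
    f=lambda x:np.hypot(q[:,0]-x[0],q[:,1]-x[1])-x[2]
    r=least_squares(f,[*q.mean(0),np.ptp(q[:,0])/2],loss="soft_l1",f_scale=.0005);return r.x,np.std(f(r.x))
def analyze(name,box):
    s,d=pickle.load(open(name+".pkl","rb")); x0,y0,x1,y1=box; F=8
    im=cv2.resize(d["image"][y0:y1,x0:x1],None,fx=F,fy=F,interpolation=cv2.INTER_CUBIC)
    hsv=cv2.cvtColor(im,cv2.COLOR_RGB2HSV)
    pt=lambda c,z:np.array([P(d,x0+(u+.5)/F-.5,y0+(v+.5)/F-.5,s,z=z)[:2] for u,v in c])
    a=s["orientation"][:2,:2]
    m=((hsv[...,0]>12)&(hsv[...,0]<35)&(hsv[...,1]>120)&(hsv[...,2]>200)).astype(np.uint8)
    cs,_=cv2.findContours(m,0,cv2.CHAIN_APPROX_NONE);c=max(cs,key=cv2.contourArea)[:,0]
    w=pt(c,.078); t=(w-s["tool_pos"][:2])@a   # tool coords
    print("tip extents tool x",t[:,0].min(),t[:,0].max(),"y",t[:,1].min(),t[:,1].max())
    fl=c[(np.abs(c[:,1]-np.percentile(c[:,1],3))<12)&(np.abs(c[:,0]-c[:,0].mean())<.35*np.ptp(c[:,0]))]
    ft=(pt(fl,.078)-s["tool_pos"][:2])@a; k=np.polyfit(ft[:,0],ft[:,1],1);print("flat: slope",k[0],"angle world of normal",np.arctan2(*(a@np.array([k[0],-1.]))[::-1]), "y at mid",np.polyval(k,ft[:,0].mean()))
    ci,e=circ(w[t[:,1]>ft[:,1].mean()+.002]);print("tip circ",ci,e)
    return s,d,im,hsv,pt,a,F
if __name__=="__main__":
    s,d,im,hsv,pt,a,F=analyze("w4",(225,70,345,170))
    m=((hsv[...,1]>140)&((hsv[...,0]<8)|(hsv[...,0]>172))).astype(np.uint8)
    cs,_=cv2.findContours(m,0,cv2.CHAIN_APPROX_NONE);c=max(cs,key=cv2.contourArea)[:,0].astype(float)
    off=pt([c.mean(0)],.0505)[0]; print("off",off)
    fc,e=circ(pt(np.array([(192,330),(436,330),(310,205),(230,415),(300,457),(395,418),(250,222)])*F/6,.054)); print("flange",fc,e)
    rc,e=circ(pt(np.array([(38,320),(310,38),(588,330),(320,600),(115,130),(510,130),(110,500),(510,512)])*F/6,.0502)); print("ring",rc,e)
    print("off dir from flange",np.arctan2(*(off-fc[:2])[::-1]),np.linalg.norm(off-fc[:2]))
E
python3 sp.py
```

```text
tip extents tool x -0.007729345004969694 0.005370198805175909 y -0.06557401657423778 -0.057710754555912215
flat: slope 0.04200146871610238 angle world of normal -2.212263349288955 y at mid -0.06534163851851356
tip circ [ 0.5258 -0.0552  0.0062] 0.0001270654009778905
off [ 0.4848 -0.0576]
flange [ 0.5255 -0.0557  0.0135] 0.0002459342968982861
ring [ 0.5254 -0.0559  0.0309] 0.0002645613669259163
off dir from flange -3.0961513045189863 0.040710211297743056
```

```bash
python3 - <<'E'
from knob import *
s,d=pickle.load(open("w4.pkl","rb"))
crop(d["image"],220,195,345,340,5,"pics/w4k.png")
E
```

```text
(no output)
```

View pics/w4k.png

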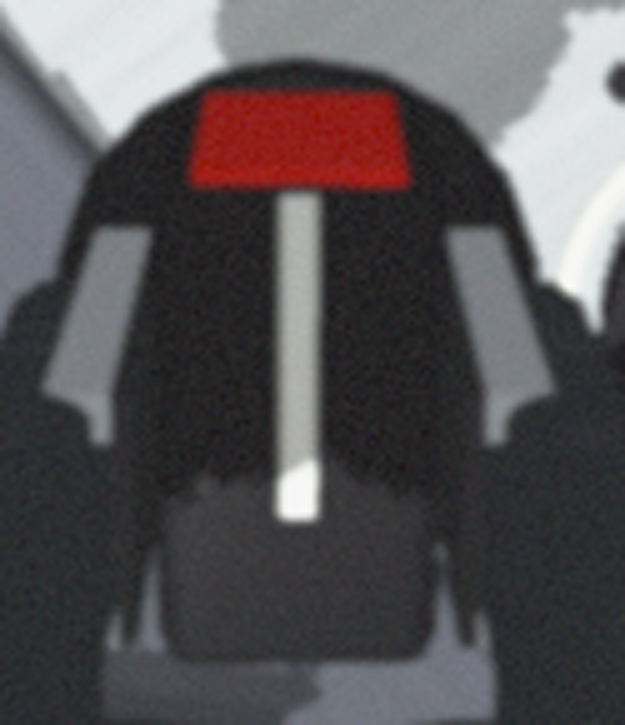

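```bash
python3 - <<'E'
from sp import *
s,d=pickle.load(open("w4.pkl","rb"))
s2=dict(s);s2["orientation"]=np.eye(3);s2["tool_pos"]=np.zeros(3)
f=lambda x,y,z:P(d,220+(x+.5)/5-.5,195+(y+.5)/5-.5,s2,z=z)
print("front/back top",f(299,187,-.0208),f(299,660,-.0208))
print("left/right top back",f(165,600,-.0208),f(437,600,-.0208), "front",f(190,185,-.0208),f(411,185,-.0208))
print("red low",f(205,93,.0072),f(396,93,.0072))
sk=np.array([f(x,y,.0072) for x,y in [(300,60),(200,82),(150,110),(100,165),(60,270),(400,82),(450,110),(500,165),(535,270)]]); 
g=least_squares(lambda c:np.hypot(sk[:,0]-c[0],sk[:,1]-c[1])-.026,[0,0]); print("skirt",g.x,g.fun*1000)
print("free",circ(sk[:,:2]))
a=f(299,192,-.0208);b=f(299,520,-.0208);print("stripe",a,b,a-b)
E
```

```text
front/back top [ 0.0003 -0.0219 -0.0208] [ 0.0003  0.0237 -0.0208]
left/right top back [-0.0118  0.0174 -0.0208] [ 0.0127  0.0174 -0.0208] front [-0.0087 -0.0221 -0.0208] [ 0.0096 -0.0221 -0.0208]
red low [-0.0091 -0.0218  0.0072] [ 0.0101 -0.0218  0.0072]
skirt [0.0003 0.0012] [ 0.4624  0.1319  0.0076 -0.5715 -0.9181  0.2174  0.1393 -0.3838 -1.1824]
free (array([ 0.0003, -0.0004,  0.0247]), np.float64(0.00012038045726699309))
stripe [ 0.0003 -0.0215 -0.0208] [ 0.0003  0.0093 -0.0208] [ 0.     -0.0307  0.    ]
```

{"name": "arm_command", "arguments": {
  "series": [
    [[-0.0006,-0.0326,0,0,0,0,0],[-0.0007,-0.0326,0,0,0,0,0],[0,0,0.01,0,0,0,0],[0,0,0.01,0,0,0,0],[0,0,0.005,0,0,0,0],[0,0,0,0,0,0,0],[0,0,0,0,0,0,0]]
  ],
  "force": 35
}}

```text
time: 6.77
tool_pos: [0.5253, -0.0576, 0.1019]
orientation: [[-0.824, 0.567, -0.001], [0.567, 0.824, 0.0], [0.001, -0.0, -1.0]]
wrist_force: [0.0, -0.6, -0.4]
finger_gap: 0.294
```

```bash
python3 snap.py sc1 scene; python3 - <<'E'
from h import *
s,d=pickle.load(open("sc1.pkl","rb")); crop(d["image"],200,150,320,240,6,"pics/sc1c.png")
E
```

```text
6.7667 [ 0.5253 -0.0576  0.1019] [-0.1092  0.1648 -0.2796  1.1274  0.0001 -1.0775] ang 2.539114640322568 [-0.0009  0.0002 -1.    ] [ 0.0371 -0.589  -0.4057] 0.29398293947431064
```

View pics/sc1c.png

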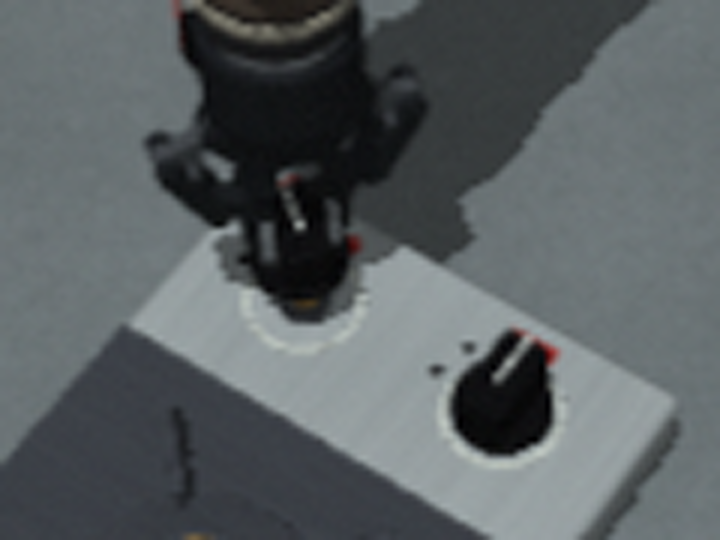

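{"name": "arm_command", "arguments": {
  "series": [
    [[0.0006,0.0011,0.003,0,0,0,0],[0,0,0.002,0,0,0,0],[0,0,0,0,0,0,0]]
  ]
}}

```text
time: 7.07
tool_pos: [0.5256, -0.0561, 0.0969]
orientation: [[-0.824, 0.566, -0.0], [0.566, 0.824, 0.0], [0.0, -0.0, -1.0]]
wrist_force: [0.1, -0.1, -1.0]
finger_gap: 0.295
```

```bash
cat > st.py <<'E'
from rig import ctrl
import numpy as np
np.set_printoptions(precision=4,suppress=True)
s=ctrl.sense();print(s["time"],s["tool_pos"],np.arctan2(s["orientation"][1,0],s["orientation"][0,0]),s["wrist_force"],s["torque"],abs(s["joint_velocities"]).max())
E
python3 st.py
```

```text
7.0667 [ 0.5256 -0.0561  0.0969] 2.5396842031924645 [ 0.0949 -0.1252 -0.9534] [-0.0084  0.058   0.0521] 0.007753950421735621
```

{"name": "arm_command", "arguments": {
  "series": [
    [[0,0,0.001,0,0,0,0],[0,0,0.001,0,0,0,0],[0,0,0.001,0,0,0,0],[0,0,0.001,0,0,0,0],[0,0,0,0,0,0,0]]
  ]
}}

```text
time: 7.48
tool_pos: [0.5255, -0.0565, 0.0931]
orientation: [[-0.824, 0.567, -0.0], [0.567, 0.824, -0.0], [0.0, -0.0, -1.0]]
wrist_force: [-0.6, 0.1, -1.1]
finger_gap: 0.293
```

{"name": "arm_command", "arguments": {
  "series": [
    [[0,0,0.001,0,0,0,0],[0,0,0.001,0,0,0,0],[0,0,0,0,0,0,0]]
  ]
}}

```text
time: 7.73
tool_pos: [0.5255, -0.0565, 0.0911]
orientation: [[-0.824, 0.567, -0.0], [0.567, 0.824, 0.0], [0.0, -0.0, -1.0]]
wrist_force: [0.3, 0.1, -0.6]
finger_gap: 0.301
```

{"name": "arm_command", "arguments": {
  "series": [
    [[0,0,0.001,0,0,0,0],[0,0,0.001,0,0,0,0],[0,0,0,0,0,0,0]]
  ]
}}

```text
time: 7.98
tool_pos: [0.5255, -0.0565, 0.0891]
orientation: [[-0.824, 0.567, -0.0], [0.567, 0.824, 0.0], [0.0, -0.0, -1.0]]
wrist_force: [0.8, 0.0, -0.1]
finger_gap: 0.292
```

```bash
python3 st.py
```

```text
7.9833 [ 0.5255 -0.0565  0.0891] 2.5389515846508255 [ 0.8221  0.0261 -0.1444] [0.0039 0.0295 0.0544] 0.0039484929938606705
```

{"name": "arm_command", "arguments": {
  "series": [
    [[0,0,0.001,0,0,0,0],[0,0,0.001,0,0,0,0],[0,0,0.001,0,0,0,0],[0,0,0.001,0,0,0,0],[0,0,0,0,0,0,0]]
  ]
}}

```text
time: 8.4
tool_pos: [0.5255, -0.0565, 0.085]
orientation: [[-0.824, 0.567, -0.0], [0.567, 0.824, 0.0], [0.0, -0.0, -1.0]]
wrist_force: [-0.3, -0.3, -1.0]
finger_gap: 0.297
```

{"name": "arm_command", "arguments": {
  "series": [
    [[0,0,0.001,0,0,0,0],[0,0,0.001,0,0,0,0],[0,0,0.001,0,0,0,0],[0,0,0.001,0,0,0,0],[0,0,0,0,0,0,0]]
  ]
}}

```text
time: 8.82
tool_pos: [0.5255, -0.0565, 0.081]
orientation: [[-0.824, 0.567, -0.0], [0.567, 0.824, 0.0], [0.0, -0.0, -1.0]]
wrist_force: [0.9, 0.0, -0.7]
finger_gap: 0.295
```

```bash
python3 st.py; python3 snap.py w5 wrist
```

```text
8.8167 [ 0.5255 -0.0565  0.081 ] 2.539018154994274 [ 0.866   0.0251 -0.7487] [-0.0782  0.0581  0.0067] 0.0018553578236031065
8.8167 [ 0.5255 -0.0565  0.081 ] [-0.1071  0.1757 -0.314   1.0814  0.     -1.0753] ang 2.539018154994274 [-0.0003  0.     -1.    ] [ 0.866   0.0251 -0.7487] 0.29461552452966916
```

View pics/w5.png

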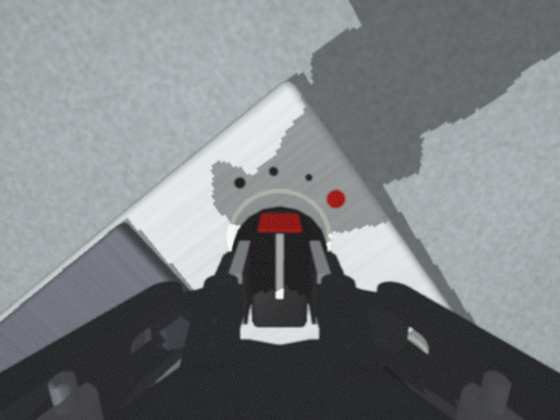

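{"name": "arm_command", "arguments": {
  "series": [
    [[0,0,0.001,0,0,0,0],[0,0,0.001,0,0,0,0],[0,0,0.001,0,0,0,0],[0,0,0.001,0,0,0,0],[0,0,0,0,0,0,0]]
  ]
}}

```text
time: 9.28
tool_pos: [0.5256, -0.0565, 0.0771]
orientation: [[-0.824, 0.567, -0.0], [0.567, 0.824, -0.0], [0.0, -0.0, -1.0]]
wrist_force: [-0.7, -1.4, -1.0]
finger_gap: 0.294
```

{"name": "arm_command", "arguments": {
  "series": [
    [[0,0,0.001,0,0,0,0],[0,0,0.001,0,0,0,0],[0,0,0,0,0,0,0]]
  ]
}}

```text
time: 9.53
tool_pos: [0.5257, -0.0566, 0.0758]
orientation: [[-0.824, 0.567, 0.001], [0.567, 0.824, -0.0], [-0.001, 0.0, -1.0]]
wrist_force: [-2.4, -2.0, 2.9]
finger_gap: 0.296
```

```bash
python3 st.py
```

```text
9.5333 [ 0.5257 -0.0566  0.0758] 2.538948520793209 [-2.4264 -1.9895  2.89  ] [-0.2378  0.4876 -0.0317] 0.002142873698984843
```

{"name": "arm_command", "arguments": {
  "series": [
    [[0,0,0.001,0,0,0,0],[0,0,0.001,0,0,0,0],[0,0,0,0,0,0,0]]
  ]
}}

```text
time: 9.78
tool_pos: [0.5259, -0.0567, 0.0747]
orientation: [[-0.824, 0.567, 0.002], [0.567, 0.824, -0.001], [-0.002, 0.0, -1.0]]
wrist_force: [-1.7, -1.8, 10.0]
finger_gap: 0.296
```

{"name": "arm_command", "arguments": {
  "series": [
    [[0,0,0.001,0,0,0,0],[0,0,0.0005,0,0,0,0],[0,0,0,0,0,0,0]]
  ]
}}

```text
time: 10.03
tool_pos: [0.5259, -0.0567, 0.0727]
orientation: [[-0.824, 0.567, 0.001], [0.567, 0.824, -0.001], [-0.001, 0.0, -1.0]]
wrist_force: [-2.0, -1.0, 1.8]
finger_gap: 0.292
```

```bash
python3 st.py
```

```text
10.0333 [ 0.5259 -0.0567  0.0727] 2.538850520153348 [-2.0179 -1.0092  1.7744] [-0.3046  0.2845  0.0291] 0.01005856101217138
```

{"name": "arm_command", "arguments": {
  "series": [
    [[0,0,0.001,0,0,0,0],[0,0,0.0005,0,0,0,0],[0,0,0,0,0,0,0]]
  ]
}}

```text
time: 10.28
tool_pos: [0.5259, -0.0567, 0.0709]
orientation: [[-0.824, 0.567, 0.001], [0.567, 0.824, -0.001], [-0.001, 0.0, -1.0]]
wrist_force: [-2.7, -2.0, 5.2]
finger_gap: 0.299
```

{"name": "arm_command", "arguments": {
  "series": [
    [[0,0,0.001,0,0,0,0],[0,0,0.0005,0,0,0,0],[0,0,0,0,0,0,0]]
  ]
}}

```text
time: 10.53
tool_pos: [0.5257, -0.0566, 0.0688]
orientation: [[-0.824, 0.567, 0.0], [0.567, 0.824, -0.0], [-0.0, -0.0, -1.0]]
wrist_force: [-0.6, -1.5, 2.6]
finger_gap: 0.295
```

```bash
python3 st.py
```

```text
10.5333 [ 0.5257 -0.0566  0.0688] 2.5388639731733567 [-0.6006 -1.5451  2.6272] [-0.3644  0.1898  0.0068] 0.0018586720952677685
```

{"name": "arm_command", "arguments": {
  "series": [
    [[0,0,0.001,0,0,0,0],[0,0,0.0005,0,0,0,0],[0,0,0,0,0,0,0]]
  ]
}}

```text
time: 10.78
tool_pos: [0.5257, -0.0566, 0.0687]
orientation: [[-0.824, 0.567, 0.001], [0.567, 0.824, -0.0], [-0.001, 0.0, -1.0]]
wrist_force: [-5.2, -1.8, 13.2]
finger_gap: 0.295
```

{"name": "arm_command", "arguments": {
  "series": [
    [[0,0,0.001,0,0,0,0],[0,0,0.0005,0,0,0,0],[0,0,0,0,0,0,0]]
  ]
}}

```text
time: 11.03
tool_pos: [0.5258, -0.0566, 0.0686]
orientation: [[-0.824, 0.567, 0.002], [0.567, 0.824, -0.0], [-0.002, 0.001, -1.0]]
wrist_force: [-10.1, -1.7, 23.3]
finger_gap: 0.302
```

```bash
python3 snap.py w6 wrist; python3 - <<'E'
from h import *
s,d=pickle.load(open("w6.pkl","rb")); crop(d["image"],200,150,360,340,4,"pics/w6c.png")
E
```

```text
11.0333 [ 0.5258 -0.0566  0.0686] [-0.1071  0.182  -0.335   1.0517 -0.0002 -1.0753] ang 2.5389177750260723 [ 0.0021 -0.0004 -1.    ] [-10.0732  -1.7316  23.2508] 0.301614476088087
```

View pics/w6c.png

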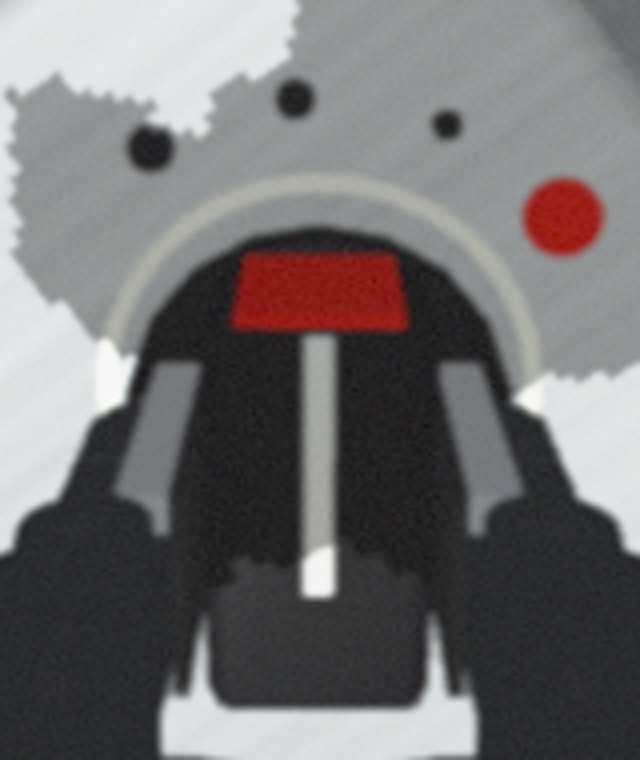

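The knob stops hard at TCP z 0.0687, which puts its underside at about 0.0535 m. It didn't slip in the grip, so it has snapped home. I'll relieve the press, then turn it clockwise.

{"name": "arm_command", "arguments": {
  "series": [
    [[0,0,-0.0015,0,0,0,0],[0,0,-0.0015,0,0,0,0],[0,0,0,0,0,0,0]]
  ]
}}

```text
time: 11.33
tool_pos: [0.5256, -0.0565, 0.0687]
orientation: [[-0.824, 0.567, -0.0], [0.567, 0.824, -0.0], [0.0, -0.0, -1.0]]
wrist_force: [-3.3, -1.3, 5.7]
finger_gap: 0.293
```

{"name": "arm_command", "arguments": {
  "series": [
    [[0.0001,0,0,0,0,0.06,0],[0.0001,0,0,0,0,0.06,0],[0,0,0,0,0,0.06,0],[0,0,0,0,0,0.06,0],[0.0001,0,0,0,0,0.06,0],[0,0,0,0,0,0,0]]
  ]
}}

```text
time: 11.83
tool_pos: [0.5251, -0.0564, 0.0688]
orientation: [[-0.618, 0.787, -0.001], [0.787, 0.618, -0.0], [0.0, -0.001, -1.0]]
wrist_force: [-3.3, -1.9, 4.4]
finger_gap: 0.294
```

```bash
python3 st.py
```

```text
11.8333 [ 0.5251 -0.0564  0.0688] 2.2364229131409075 [-3.2787 -1.9186  4.3536] [-0.3866  0.7044 -0.0417] 0.07103171446228755
```

{"name": "arm_command", "arguments": {
  "series": [
    [[0.0001,0,-0.0005,0,0,0.06,0],[0,0,0,0,0,0.06,0],[0.0001,0,0,0,0,0.06,0],[0.0001,0,0,0,0,0.06,0],[0.0001,0,0,0,0,0.06,0],[0.0001,0,0,0,0,0.06,0],[0.0001,0,0,0,0,0.06,0],[0,0,0,0,0,0,0]]
  ]
}}

```text
time: 12.5
tool_pos: [0.5243, -0.0558, 0.0688]
orientation: [[-0.244, 0.97, -0.002], [0.97, 0.244, -0.0], [0.0, -0.002, -1.0]]
wrist_force: [-3.5, -1.5, 2.9]
finger_gap: 0.297
```

{"name": "arm_command", "arguments": {
  "series": [
    [[0,0,0,0,0,0.06,0],[0.0001,0,0,0,0,0.06,0],[0,0,0,0,0,0.06,0],[0,0,0,0,0,0.02,0],[0,0,0,0,0,0,0],[0,0,0,0,0,0,0]]
  ]
}}

```text
time: 13.0
tool_pos: [0.5243, -0.0554, 0.0688]
orientation: [[-0.05, 0.999, -0.002], [0.999, 0.05, 0.001], [0.001, -0.002, -1.0]]
wrist_force: [-5.1, -0.4, 1.4]
finger_gap: 0.293
```

```bash
python3 snap.py w7 wrist;python3 st.py;  python3 - <<'E'
from h import *
s,d=pickle.load(open("w7.pkl","rb")); crop(d["image"],190,140,370,340,4,"pics/w7c.png")
E
```

```text
13.0 [ 0.5243 -0.0554  0.0688] [-0.1055  0.1821 -0.3345  1.0561  0.0003 -0.156 ] ang 1.6212881204528766 [-0.0018  0.0005 -1.    ] [-5.1422 -0.4447  1.4415] 0.2932186339045675
13.05 [ 0.5243 -0.0554  0.0688] 1.6212837818411252 [-4.9057 -0.2599  2.5869] [-0.0825  1.0597 -0.0089] 0.002052311424839493
```

View pics/w7c.png

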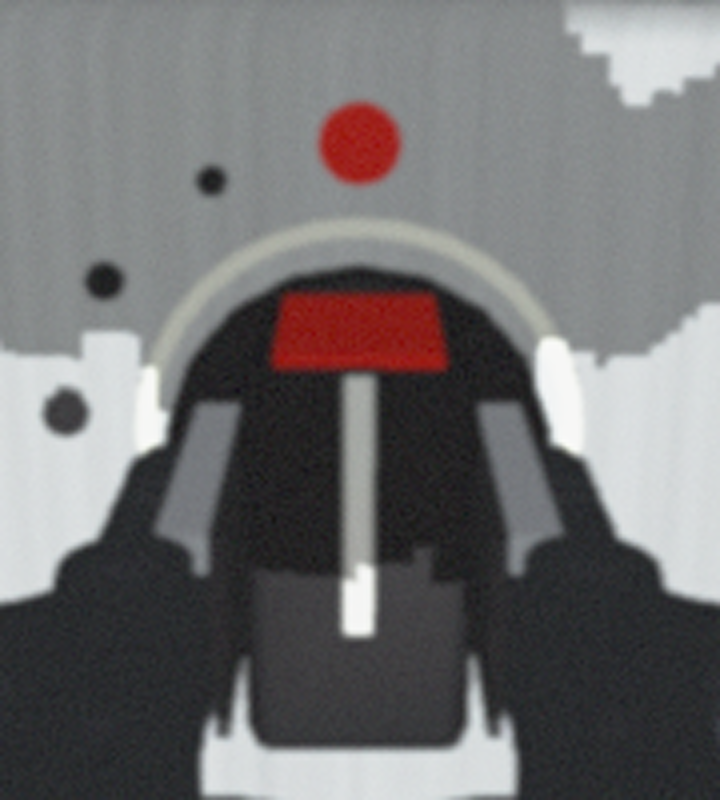

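{"name": "arm_command", "arguments": {
  "series": [
    [[0,-0.0005,0,0,0,0.03,0],[0,-0.0005,0,0,0,0.03,0],[0,0,0,0,0,0.03,0],[0,0,0,0,0,0,0],[0,0,0,0,0,0,0]]
  ]
}}

```text
time: 13.47
tool_pos: [0.5237, -0.0554, 0.0688]
orientation: [[0.04, 0.999, -0.001], [0.999, -0.04, 0.001], [0.001, -0.001, -1.0]]
wrist_force: [-3.9, 1.0, -0.0]
finger_gap: 0.293
```

```bash
python3 st.py
```

```text
13.4667 [ 0.5237 -0.0554  0.0688] 1.5312295853819458 [-3.872   0.9962 -0.0225] [0.1279 0.777  0.0312] 0.0021829764744757717
```

Now I turn it back 0.09 rad. That stays inside the play, so the spindle should stay at OFF. Then I check the pointer before releasing.

{"name": "arm_command", "arguments": {
  "series": [
    [[0,-0.0004,0,0,0,-0.03,0],[0,-0.0003,0,0,0,-0.03,0],[0,0,0,0,0,-0.03,0],[0,0,0,0,0,0,0],[0,0,0,0,0,0,0]]
  ]
}}

```text
time: 13.88
tool_pos: [0.524, -0.0555, 0.069]
orientation: [[-0.049, 0.999, 0.001], [0.999, 0.049, 0.0], [0.0, 0.001, -1.0]]
wrist_force: [1.3, 0.3, -3.7]
finger_gap: 0.296
```

```bash
python3 st.py
```

```text
13.8833 [ 0.524  -0.0555  0.069 ] 1.619388812577339 [ 1.3215  0.2975 -3.748 ] [ 0.1706 -0.237  -0.0398] 0.0095141630050522
```

{"name": "arm_command", "arguments": {
  "series": [
    [[0,0,0.0005,0,0,0,0],[0,0,0,0,0,0,0.35],[0,0,0,0,0,0,0.45],[0,0,0,0,0,0,0.6],[0,0,0,0,0,0,0.6],[0,0,0,0,0,0,0.6],[0,0,0,0,0,0,0.6]]
  ]
}}

```text
time: 14.47
tool_pos: [0.5235, -0.0557, 0.069]
orientation: [[-0.048, 0.999, 0.0], [0.999, 0.048, -0.0], [-0.0, 0.0, -1.0]]
wrist_force: [0.3, -0.9, 1.2]
finger_gap: 0.598
```

{"name": "arm_command", "arguments": {
  "series": [
    [[0,0,-0.01,0,0,0,0.6],[0,0,-0.02,0,0,0,0.6],[0,0,-0.03,0,0,0,0.6],[0,0,-0.035,0,0,0,0.6],[0,0,-0.03,0,0,0,0.6],[0,0,-0.02,0,0,0,0.6],[0,0,0,0,0,0,0.6],[0,0,0,0,0,0,0.6]]
  ]
}}

```text
time: 15.13
tool_pos: [0.5242, -0.0558, 0.2157]
orientation: [[-0.048, 0.999, 0.003], [0.999, 0.048, -0.0], [-0.001, 0.003, -1.0]]
wrist_force: [-0.2, -0.3, -0.8]
finger_gap: 0.595
```

```bash
python3 snap.py w8 wrist; python3 snap.py sc2 scene; python3 - <<'E'
from h import *
s,d=pickle.load(open("w8.pkl","rb")); crop(d["image"],200,100,370,260,4,"pics/w8c.png")
E
```

```text
15.1333 [ 0.5242 -0.0558  0.2157] [-0.106   0.1272 -0.072   1.3681  0.     -0.1542] ang 1.618980648029193 [ 0.0034 -0.0004 -1.    ] [-0.1998 -0.2586 -0.8038] 0.5952835613411156
15.1833 [ 0.5235 -0.0557  0.2142] [-0.106   0.1282 -0.0743  1.3675  0.     -0.1542] ang 1.6189626383014788 [ 0.0008 -0.0001 -1.    ] [ 0.8961 -0.3653 -0.6333] 0.599375564002873
```

View pics/w8.png

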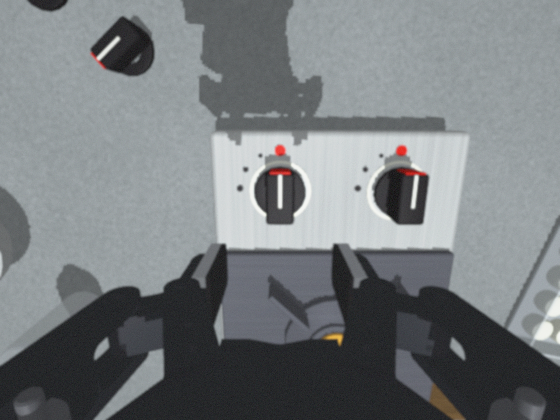

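View pics/w8c.png

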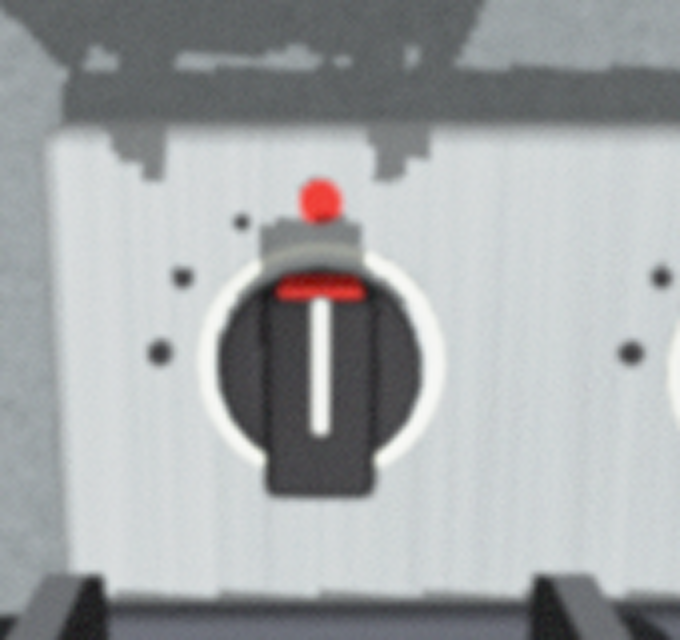

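View pics/sc2.png

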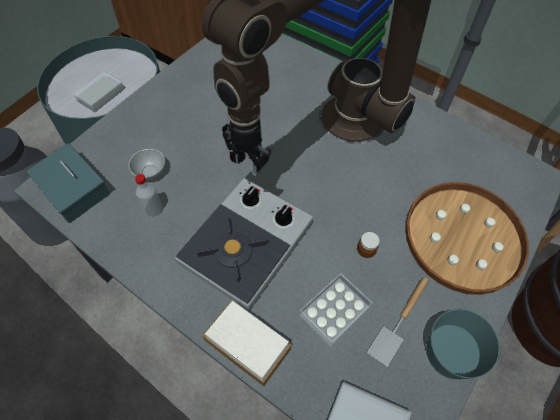

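The fitted knob's pointer (stripe at (280,190)) points at the OFF dot (280,150), and the gripper is clear. Next I check its height against the other knob by depth.

```bash
python3 - <<'E'
from knob import *
s,d=pickle.load(open("w8.pkl","rb"))
for n,b in (("ours",(270,182,291,218)),("other",(403,182,425,218)),("deck",(320,190,345,230))):
    p,c,_=cloud(s,d,*b); print(n,np.median(p[:,2]))
st=[P(d,200+x/4-.4,100+y/4-.4,s,z=.09) for x,y in ((320,300),(320,435))];v=st[0]-st[1];print("pointer",np.arctan2(v[1],v[0]))
o=P(d,280.2,150.0,s,z=.0505);print(o, "dir from axis",np.arctan2(o[1]+.0556,o[0]-.5255))
E
```

```text
ours 0.08904844782807725
other 0.08898665213886467
deck 0.04896283344321481
pointer -3.0940748801282094
[ 0.4844 -0.0569  0.0505] dir from axis -3.110061799457755
```

Both knobs measure the same height, and the pointer is within about 0.02 rad of the dot, so I'm handing it in.

```bash
python3 -c "
from rig import ticket
print(ticket.sign_off())"
```

```text
the job is handed in; nothing more can be done
None
```

The loose knob is back on the bare spindle, snapped fully home and turned to OFF. I have let go of it and handed the job in at about 15 s.

- **Which knob:** I took the farthest of the four loose knobs, 0.53 m from the base.
- **Fitting:** It slid onto the spindle at the first try, because its pointer already matched the spindle's flat. I felt the catches at up to about 10 N. It then met a hard stop, and the most I pressed was about 23 N.
- **Turning:** I turned it about 0.92 rad clockwise to the dot. I then went 0.09 rad past and back again, inside the play, so that the spindle itself should also sit at OFF. I could not measure the spindle's own turn.
- **Last checks:** Its top is at the same height as the other knob's (both 0.089 m by depth). The pointer faces -3.094 rad, and the dot's direction measured -3.096 and -3.110 rad in two views.
- **Surroundings:** In the last pictures the other knob still pointed at its dot and nothing on the stall looked disturbed. The gripper was clear, about 0.15 m above where it had gripped the knob.

No check failed.

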